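# Ready the bench pump: gauge cover up, telescopic handle to full stroke and held

### The job

Get the red bench pump ready for its first stroke: swing the grey gauge cover up gently until it rests against its stop, so the dial can be read, then press in the orange lock button on the pump handle and pull the handle straight up, past the first stop, to the second stop. Finish while still gripping the handle and holding it up there at full stroke, so that I can plug in the hose, and leave everything else on the table where it stands.

Things in the scene. Friction and masses are not known exactly. Their poses are not given: they have to be found in the camera images.
- pump: Bench pump bolted down: red base (14 mm plate), upright barrel 36 mm in diameter, black cap 45 mm in diameter with its top at 166 mm, black T-handle on top. Origin: barrel axis, table level. The round gauge (68 mm in diameter, top at 49 mm) is centred 130 mm to -x; the plate reaches 178 mm to -x, 56 to +x, 93 to each side. The lock button is on the handle's +x side; the handle bar runs along y.
- gauge_cover (a joint): Angle (rad) of the gauge's cover, a grey disc 71 mm in diameter, 6 mm thick, with a blue tab on its -x rim. 0 = shut flat; 1.75 = open, just past upright, leaning on its red stop. The hinge line runs along the pump's y between gauge and barrel; the tab swings up, then towards the barrel. A stiff hinge (0.035 N m): the cover stays where it is left. It may start ajar, up to 0.3.
- cover_tab (a point): Point to grip on the blue tab; moves with the cover. 88 mm from the hinge line, mid-way across the tab's width (28 mm, along the hinge line) and thickness (8 mm). The tab runs on 11 mm outward and 15 mm inward to the disc's rim. Cover shut: 181 mm to -x of the barrel axis, at height 55 mm. Pinched by its two side faces it can turn between the fingers as the cover swings.
- cover_hinge (a point): Middle of the cover's hinge line, fixed on the pump: 93 mm to -x of the barrel axis, at height 53 mm. With the cover at angle a, the tab point lies 88 mm x cos(a) from it towards the pump's -x and 88 mm x sin(a) above it, to within 2 mm.
- pump_handle: Black T-handle. Origin: centre of its hub, on the barrel axis, at height 203 mm when home, 323 mm at the second stop. Axes as the pump's. Hub 32 mm thick along x, 42 wide along y, 42 high; a bar 26 mm thick runs along y to 76 mm each side. Across hub and button along x: 39 mm (33 with it pressed). Handle and rod weigh about 0.25 kg. It only slides up and down, and sinks back if let go.
- button_face (a point): Centre of the orange lock button's outer face, on the hub's +x side, level with the hub's centre and 7 mm proud of the hub. The face is 24 mm wide (along y) and 28 mm high.
- lock_button (a joint): How far the orange button is pressed in, towards -x (m): 0 = out, 0.006 = fully in. Sprung: 2 N at first, 5 N fully in. The handle is locked down until the button is in by 0.0045. A gripper that pinches the hub along x, one finger on the button and one on the face opposite, presses it and keeps it pressed.
- pump_rod (a joint): Travel of the inner rod, with the handle, out of the inner tube (m): 0 = home, 0.06 = fully out. It comes out first, with about 4 N of pull; its end is the first stop.
- pump_tube (a joint): Travel of the inner tube out of the barrel (m): 0 = home, 0.06 = fully out. It follows after the first stop, with about 7 N of pull, straight on in the same direction; its end is the second stop, where rod and tube are both at 0.06 and the handle is 120 mm above home.
- jar: Bystander: clear glass jar of small nuts, shut with a steel lid with a round knob; 88 mm in diameter, 118 mm high. Origin under its centre.
- bell: Bystander: green plastic bicycle bell, 57 mm in diameter, 38 mm high. Origin under its centre.
- cassette_tool: Bystander: stainless steel cassette tool, 200 mm long, 23 mm high, lying along its x. Origin at table level near its middle.
- lever_a: Bystander: yellow plastic tire lever, 115 mm long, lying flat along its x. Origin at table level.
- lever_b: Bystander: yellow plastic tire lever, as the other one.
- patch_tin: Bystander: blue and white patch-kit tin, 87 by 57 mm, 24 mm high. Origin under its centre.
- mug: Bystander: blue mug, 80 mm in diameter, 92 mm high, handle to its +y. Origin under its centre.

How it is judged:
By the outcome, as a careful person would: the job done as asked, in the order asked, and still so for the second after the job is handed in, while the arm keeps its last pose, push and grip.
It also fails if it takes over 51 s, if anything falls off the work surface, if the arm or the gripper's body presses on something with over 40 N, if the wrist force passes 120 N, or if a joint passes its speed limit or range.

### The arm

A 6-joint arm with a two-finger parallel gripper is mounted at the origin on the work surface. World frame = base frame: x ahead of the robot, y to its left, z up, the work surface at z = 0. Lengths are in m, angles in rad, forces in N, time in s.
With the tool pointing down it reaches from about 0.3 to 0.75 m from the base axis. Payload 8.5 kg.
Tool frame: the origin (TCP) lies at the very end of the fingers, on their centre line; the grasp point (between the pads) lies 19 mm behind it; z points along the fingers, y is the line along which they close (so a half turn about z gives the same grasp; the last joint's range is limited). The gripper opens to 88 mm and grips with 3 to 60 N. Pads are 18 mm wide; open, the fingers measure 123 mm over their backs; the gripper's body (75 mm by 187 mm) begins 45 mm behind the grasp point.
Start: joints at [-1.395, 0.381, 1.297, -0, 1.464, -0.215], TCP at [0.21, -0.509, 0.239] pointing down, gripper open.
Joint ranges: [-3.11, 3.11], [-0.89, 2.33], [0.22, 2.48], [-1.42, 4.56], [0.17, 2.85], [-2.88, 2.88]. Speed limits (rad/s): [2.39, 2.39, 3.14, 3.14, 3.14, 3.14].

### API

Orientations are given as a unit quaternion [w, x, y, z].
In Python, from rig import * gives the robot as it stands.
- The arm moves only by the tool move_arm, never from a script. Its argument "series" is a list of rows, each an object of numbers: "tx", "ty", "tz": the shift along the tool's x, y, z scaled (see below); "turn": the turn about the tool's z scaled (see below). In form: [{"tx": .., "ty": .., "tz": .., "turn": ..}, ...]. A call has 1 to 8 rows; each row shifts and turns the commanded pose from where the row before left it, along the tool's axes as they then stand; what a row does not reach is not made up. The controller multiplies each number of a shift by 0.5 m and each number of a turn by pi rad. A row lasts 1/10 s, in which the tool goes at most 50 mm and 8.59 degrees, less where a joint would pass 70% of its speed; a pose out of reach is approached as far as the arm can. A call with a number of a shift or a turn outside -1 to 1 is refused whole. A call with a gripper value outside its range is refused whole. "hand" is the gripper's target within -1 to 1 (shut at 1, half-way at 0, fully open at -1), set as the call begins (left out, the last holds). The fingers move at their own pace and stop on an object; "newtons" is the grip in N (left out, the last holds). Time passes only in rows, so rows that do not move let the fingers close. It gives the time, the measured TCP pose, the force, the opening and the grip force at its end, in the units of the state.
- observe(): the state, without advancing time (a new reading comes with each control period).
- snapshot(name): name is "scene" or "top"; returns the picture (400x640x3 uint8, blue, green, red); there is no depth.
- camera_info(name): a dict with "fovy" (degrees; the focal length in pixels is half the picture's height over the tangent of half this angle, whatever the lens; pixels are square), "cx", "cy" (the principal point, pixels), "D" ([k1, k2, p1, p2, k3] as OpenCV has them; the pictures are not rectified), "R" (3x3) and "t" (3): a world point X has camera coordinates R X + t. Camera axes: x right, y down, z forward; pixel columns grow to the right and rows downward; lengths in m; the calibration is good to about 2 mm. A picture is of the moment at which its call begins. camera_info takes no time and is no camera call.
- hand_in(): hands the job in; it is judged then, once.
The state is a dict: "time_s": time; "q": joint angles; "qvel": joint speeds; "effort": joint torques, N m; "eef_pos": TCP position; "eef_rot": TCP orientation; "contact_force": force on the tool from outside, world axes, zero at the start; "ft_torque": the same for the moment, N m; "gripper_width": opening from 0.0 (shut) to 1.0 (fully open); "grasp_force": force on a finger pad.
Only numpy, scipy, OpenCV 4.12 (cv2) and the standard library are available. Lean on these libraries where they do the work, as an engineer would, in place of code of your own. Each camera call takes 0.05 s, during which the arm holds its last target. There are 200 camera calls.

## Working session

There is one attempt and no reset: what is moved stays moved. The work goes in short steps, Python scripts to look and compute and a tool call to move; the robot and the scene stay as the last step left them, time stands still between calls to the robot, and variables do not carry over. Pictures are saved under pics/ and viewed, at most 10 in all, crops included, and the job is handed in when it is done.

Besides the shell and the picture viewer there is one more tool, called after "Request:" by a JSON object that holds its "op" and its "data". move_arm: Moves the arm, as the interface text tells. Its arguments: {"type":"object","properties":{"series":{"type":"array","items":{"type":"object","properties":{"tx":{"type":"number","minimum":-1,"maximum":1},"ty":{"type":"number","minimum":-1,"maximum":1},"tz":{"type":"number","minimum":-1,"maximum":1},"turn":{"type":"number","minimum":-1,"maximum":1}}}},"hand":{"type":"number"},"newtons":{"type":"number"}},"required":["series"]}

```bash
mkdir -p pics; ls
python3 - <<'E'
from rig import *
import cv2,json
for n in("scene","top"):
    cv2.imwrite(f"pics/{n}0.png",snapshot(n)); print(n,camera_info(n))
print(observe())
E
```

```text
pics
scene {'fovy': 46.27766058011521, 'cx': 321.02237734438637, 'cy': 203.1036918909427, 'D': array([0.02223059, 0.        , 0.        , 0.        , 0.        ]), 'R': array([[ 0.19200285,  0.98130155, -0.01349748],
       [ 0.65370937, -0.1381396 , -0.74403058],
       [-0.7319829 ,  0.13403256, -0.66800921]]), 't': array([-0.08555503, -0.24910286,  1.67175445])}
top {'fovy': 44.03541646237983, 'cx': 315.5381579472353, 'cy': 198.7789158012345, 'D': array([0.0386499, 0.       , 0.       , 0.       , 0.       ]), 'R': array([[-0.02409149, -0.99960834, -0.01423944],
       [-0.98735598,  0.02602366, -0.15636797],
       [ 0.15667729,  0.01029226, -0.98759622]]), 't': array([0.02350494, 0.54216309, 1.53795205])}
{'time_s': 0.1, 'q': array([-1.39531225e+00,  3.81153369e-01,  1.29814885e+00,  7.23440719e-06,
        1.46358301e+00, -2.15271780e-01]), 'qvel': array([-0.000196  , -0.00105309, -0.00326847,  0.001216  , -0.00038788,
        0.00022519]), 'effort': array([ 4.07222760e-03, -4.38650072e+01, -2.24909002e+01,  7.14940927e-02,
        3.42336344e-02, -6.65336961e-05]), 'eef_pos': array([ 0.20945905, -0.508294  ,  0.2381984 ]), 'eef_rot': array([-6.46086523e-04,  9.80974241e-01,  1.94136863e-01,  1.64517413e-05]), 'contact_force': array([-0.49312986, -0.43414444, -0.17231421]), 'ft_torque': array([ 0.0039368 , -0.03170239, -0.00496651]), 'grasp_force': 0.0, 'gripper_width': 1.0006720288306563}
```

View pics/scene0.png

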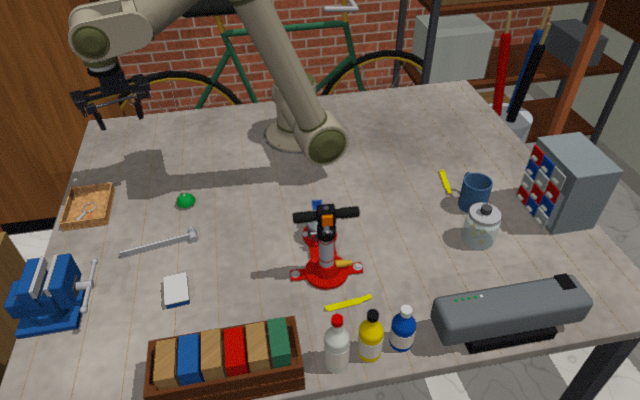

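View pics/top0.png

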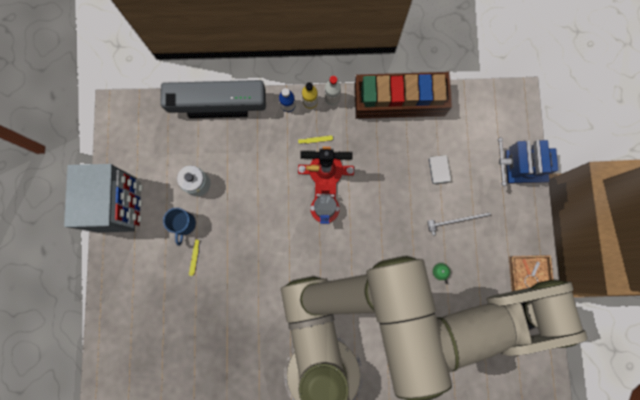

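The scene view shows the pump near (326,240) with its handle at (326,215) and the blue tab at (316,205). The top view has the handle bar at (326,156) and the tab at (324,219). The pump's +x points away from the robot.

```bash
cat > h.py <<'E'
import numpy as np, cv2
from rig import *
from scipy.spatial.transform import Rotation as Ro
def cam(n):
    c=camera_info(n); f=200/np.tan(np.radians(c['fovy']/2))
    return np.array([[f,0,c['cx']],[0,f,c['cy']],[0,0,1]]),np.array(c['D']),np.array(c['R']),np.array(c['t'])
def ray(n,p):
    K,D,R,t=cam(n); u=cv2.undistortPoints(np.array([[p]],float),K,D)[0,0]
    d=R.T@np.array([u[0],u[1],1]); return -R.T@t,d/np.linalg.norm(d)
def onz(n,p,z):
    o,d=ray(n,p); return o+d*(z-o[2])/d[2]
def tri(p1,p2):
    (a,d),(b,e)=ray("scene",p1),ray("top",p2)
    s=np.linalg.lstsq(np.c_[d,-e],b-a,rcond=None)[0]
    P,Q=a+s[0]*d,b+s[1]*e; return (P+Q)/2,np.linalg.norm(P-Q)
def proj(n,X):
    K,D,R,t=cam(n); return cv2.projectPoints(np.array([X],float),cv2.Rodrigues(R)[0],t,K,D)[0][0,0]
def blobs(im,lo,hi,box,mn=15):
    h=cv2.cvtColor(im,cv2.COLOR_BGR2HSV); m=cv2.inRange(h,lo,hi); k=np.zeros_like(m); x0,y0,x1,y1=box; k[y0:y1,x0:x1]=255
    n,l,s,c=cv2.connectedComponentsWithStats(m&k); return [(s[i].tolist(),c[i].round(1).tolist(),cv2.minAreaRect(np.argwhere(l==i)[:,::-1].astype(np.float32))) for i in range(1,n) if s[i][4]>=mn]
E
python3 - <<'E'
from h import *
S=cv2.imread("pics/scene0.png");T=cv2.imread("pics/top0.png")
for n,im,b in(("scene",S,(270,190,380,295)),("top",T,(285,140,370,235))):
    print(n)
    for nm,lo,hi in(("blue",(100,120,40),(125,255,255)),("orange",(8,180,120),(17,255,255)),("black",(0,0,0),(180,255,45)),("red",(0,200,60),(5,255,255))):
        for x in blobs(im,lo,hi,b): print(nm,x)
a=cv2.resize(S[185:295,270:380],None,fx=5,fy=5,interpolation=2);c=cv2.resize(T[135:235,285:370],None,fx=5.5,fy=5.5,interpolation=2)[:550]
cv2.imwrite("pics/crop0.png",cv2.resize(np.hstack([a,c[:,:467]]),(800,433)))
E
```

```text
scene
blue ([312, 200, 10, 9, 64], [315.9, 203.2], ((316.5, 204.0), (8.0, 9.0), 90.0))
orange ([322, 214, 11, 12, 104], [327.0, 219.8], ((327.0, 219.5), (11.0, 10.0), 90.0))
black ([293, 204, 66, 38, 848], [325.0, 218.7], ((325.5, 222.5), (37.0, 65.0), 90.0))
red ([291, 235, 72, 54, 1191], [323.1, 269.9], ((328.8807373046875, 265.5642395019531), (65.99423217773438, 48.849143981933594), 16.699241638183594))
top
blue ([321, 215, 8, 8, 55], [324.3, 218.5], ((324.5, 218.5), (7.0, 7.0), 90.0))
black ([301, 150, 51, 18, 415], [326.0, 156.6], ((326.0, 158.5), (17.0, 50.0), 90.0))
red ([313, 158, 7, 6, 30], [316.2, 161.2], ((316.0, 160.5), (5.0, 6.0), 90.0))
red ([306, 159, 40, 34, 358], [326.6, 176.0], ((328.6134033203125, 177.0051727294922), (29.343505859375, 37.263206481933594), 66.03751373291016))
```

View pics/crop0.png

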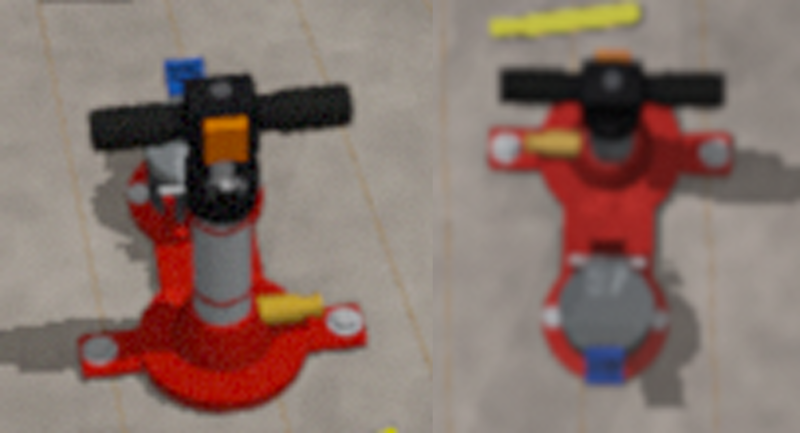

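The crops show the bar ends at about (300.5,154.6) and (352.2,155.8) in the top view, and the plate bolts at (302,169) and (350,170). The button is at (327,220) in the scene view. The tab is at (324.3,218.5) in top and (316,204) in scene, and the cover is ajar only slightly, if at all.

Run:
```python
from h import *
a,b=onz("top",(300.5,154.6),.205),onz("top",(352.2,155.8),.205)
print("bar",a,b,(a+b)/2,"yaw",np.degrees(np.arctan2(-(a-b)[0],(a-b)[1])))
a,b=onz("top",(302.1,168.9),.02),onz("top",(350.1,170.3),.02)
print("bolts",a,b,(a+b)/2,"yaw",np.degrees(np.arctan2(-(a-b)[0],(a-b)[1])))
print("hubmin",onz("top",(326.0,155.3),.21))
print("tab tri",tri((316.2,203.8),(324.5,218.5)), onz("top",(324.5,218.5),.058))
print("button",onz("scene",(327,219.8),.203))
print("button tri",tri((327,219.8),(326.6,148.5)))
```

```text
bar [0.64793115 0.04868939 0.205     ] [ 0.64018716 -0.10117838  0.205     ] [ 0.64405915 -0.0262445   0.205     ] yaw -2.957965384082666
bolts [0.64640685 0.0516773  0.02      ] [ 0.63744002 -0.10513999  0.02      ] [ 0.64192343 -0.02673135  0.02      ] yaw -3.272612321476573
hubmin [ 0.64255228 -0.02523518  0.21      ]
tab tri (array([ 0.47376428, -0.01725286,  0.08214321]), np.float64(0.0008670682530024584)) [ 0.47667102 -0.01698942  0.058     ]
button [ 0.6636865  -0.02625571  0.203     ]
button tri (array([ 0.66445261, -0.02702372,  0.20383577]), np.float64(0.0012057577778585636))
```

Request:
{"op": "move_arm", "data": {"series": [{"turn": 0.0472},{"turn": 0.0472},{"turn": 0.0472},{"tx": 0.038,"ty": -0.084},{"tx": 0.038,"ty": -0.084},{"tx": 0.038,"ty": -0.084},{"tx": 0.038,"ty": -0.084},{"tx": 0.038,"ty": -0.084}], "hand": -1}}

```text
invalid input
```

Request:
{"op": "move_arm", "data": {"series": [{"tx": 0.038,"ty": -0.084},{"tx": 0.038,"ty": -0.084},{"tx": 0.038,"ty": -0.084},{"tx": 0.038,"ty": -0.084},{"tx": 0.038,"ty": -0.084},{"tx": 0.038,"ty": -0.084},{"tx": 0.038,"ty": -0.084},{}]}}

```text
invalid input
```

Request:
{"op": "move_arm", "data": {"series": [{"tx": 0,"ty": 0,"tz": 0,"turn": 0.0472},{"tx": 0,"ty": 0,"tz": 0,"turn": 0.0472},{"tx": 0,"ty": 0,"tz": 0,"turn": 0.0472},{"tx": 0.038,"ty": -0.084,"tz": 0,"turn": 0},{"tx": 0.038,"ty": -0.084,"tz": 0,"turn": 0},{"tx": 0.038,"ty": -0.084,"tz": 0,"turn": 0},{"tx": 0.038,"ty": -0.084,"tz": 0,"turn": 0},{"tx": 0.038,"ty": -0.084,"tz": 0,"turn": 0}], "hand": -1}}

```text
time_s: 0.9
eef_pos: [0.3161, -0.3021, 0.2386]
eef_rot: [-0.0, 1.0, -0.027, -0.0]
contact_force: [0.4, -0.8, 0.1]
gripper_width: 1.001
grasp_force: 0.0
```

Request:
{"op": "move_arm", "data": {"series": [{"tx": 0.038,"ty": -0.084,"tz": 0,"turn": 0},{"tx": 0.038,"ty": -0.084,"tz": 0,"turn": 0},{"tx": 0.038,"ty": -0.084,"tz": 0,"turn": 0},{"tx": 0.038,"ty": -0.084,"tz": 0,"turn": 0},{"tx": 0.038,"ty": -0.084,"tz": 0,"turn": 0},{"tx": 0.038,"ty": -0.084,"tz": 0,"turn": 0},{"tx": 0.038,"ty": -0.083,"tz": 0,"turn": 0},{"tx": 0,"ty": 0,"tz": 0,"turn": 0}]}}

```text
time_s: 1.7
eef_pos: [0.4654, -0.0141, 0.2384]
eef_rot: [-0.001, 1.0, -0.024, -0.0]
contact_force: [-0.3, -0.2, -0.4]
gripper_width: 1.0
grasp_force: 0.0
```

Run:
```python
from h import *
S=snapshot("scene");T=snapshot("top");cv2.imwrite("pics/s1.png",S);cv2.imwrite("pics/t1.png",T)
print(observe()['eef_pos'])
a=cv2.resize(S[130:280,255:395],None,fx=4,fy=4,interpolation=2);c=cv2.resize(T[140:290,280:340],None,fx=4,fy=4,interpolation=2)
cv2.imwrite("pics/crop1.png",np.hstack([a,c]))
print(blobs(S,(100,120,40),(125,255,255),(270,180,380,295),8))
```

```text
[ 0.46426224 -0.01745699  0.2383833 ]
[([312, 200, 10, 9, 64], [316.1, 203.4], ((316.5, 204.0), (8.0, 9.0), 90.0))]
```

View pics/crop1.png

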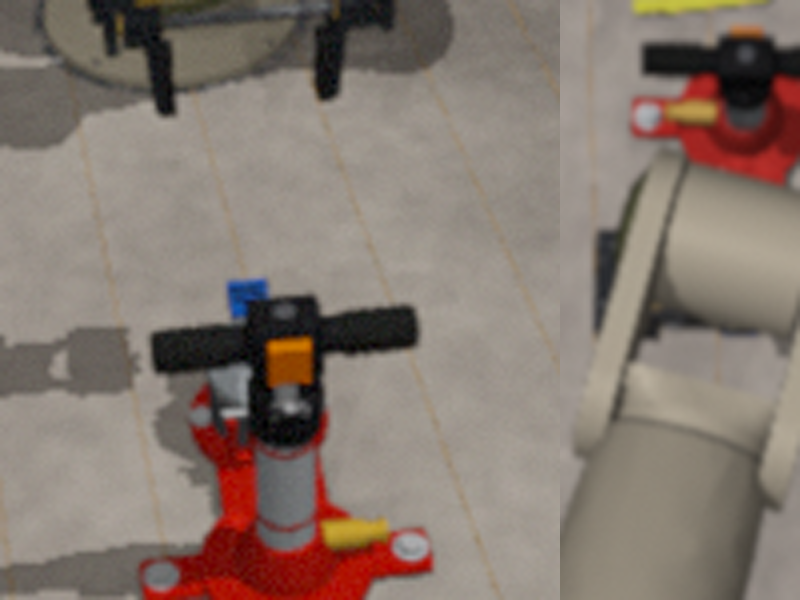

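The gripper is centred above and robot-side of the tab, and the tab at (316,204) is unmoved. I'll check the ajar angle by projecting the tab.

Run:
```python
from h import *
ax=np.array([.642,-.0265,0]);yw=np.radians(-3.15);X=np.array([np.cos(yw),np.sin(yw),0]);Y=np.array([-X[1],X[0],0]);Z=np.array([0,0,1.])
for a in(0,.1,.2,.3,.4):
    r=-np.cos(a)*X+np.sin(a)*Z; n=np.sin(a)*X+np.cos(a)*Z; h=ax-.093*X+.053*Z
    P=[h+q*r+s*Y+(.002+w)*n for q in(.073,.099) for s in(-.014,.014) for w in(-.004,.004)]
    for c in("scene","top"):
        p=np.array([proj(c,x) for x in P]); print(a,c,p.min(0).round(1),p.max(0).round(1))
```

```text
0 scene [310.4 203.9] [321.8 213.3]
0 top [319.9 218.5] [329.1 227.2]
0.1 scene [310.4 201.5] [321.7 211.4]
0.1 top [319.9 217.9] [329.1 226.8]
0.2 scene [310.4 199.3] [321.8 209.7]
0.2 top [319.9 217.1] [329.2 226.1]
0.3 scene [310.4 197.5] [321.9 208.2]
0.3 top [319.9 216. ] [329.2 225. ]
0.4 scene [310.4 195.9] [322.  206.9]
0.4 top [319.9 214.8] [329.3 223.7]
```

Request:
{"op": "move_arm", "data": {"series": [{"tx": 0.004,"ty": -0.001,"tz": 0.086,"turn": 0},{"tx": 0,"ty": 0,"tz": 0.086,"turn": 0},{"tx": 0,"ty": 0,"tz": 0.086,"turn": 0},{"tx": 0,"ty": 0,"tz": 0.086,"turn": 0},{"tx": 0,"ty": 0,"tz": 0,"turn": 0},{"tx": 0,"ty": 0,"tz": 0,"turn": 0}], "hand": 0, "newtons": 8}}

```text
time_s: 2.4
eef_pos: [0.4664, -0.0188, 0.0675]
eef_rot: [-0.0, 1.0, -0.028, -0.0]
contact_force: [1.0, 0.1, -0.0]
gripper_width: 0.505
grasp_force: 0.0
```

Request:
{"op": "move_arm", "data": {"series": [{"tx": 0,"ty": 0,"tz": 0,"turn": 0},{"tx": 0,"ty": 0,"tz": 0,"turn": 0},{"tx": 0,"ty": 0,"tz": 0,"turn": 0},{"tx": 0,"ty": 0,"tz": 0,"turn": 0},{"tx": 0,"ty": 0,"tz": 0,"turn": 0}], "hand": 1}}

```text
time_s: 2.9
eef_pos: [0.4671, -0.017, 0.068]
eef_rot: [-0.0, 1.0, -0.027, 0.001]
contact_force: [2.2, 6.7, 0.1]
gripper_width: 0.317
grasp_force: 8.0
```

Run:
```python
from h import *
S=snapshot("scene")
o=observe();print(o['eef_pos'],o['gripper_width'],o['grasp_force'],o['contact_force'],o['time_s'])
cv2.imwrite("pics/crop2.png",cv2.resize(S[130:280,255:395],None,fx=4,fy=4,interpolation=2))
```

```text
[ 0.46703144 -0.01695347  0.06802513] 0.3143157486587274 7.999964152404573 [ 2.13843823  6.50174841 -0.08702742] 2.95
```

View pics/crop2.png

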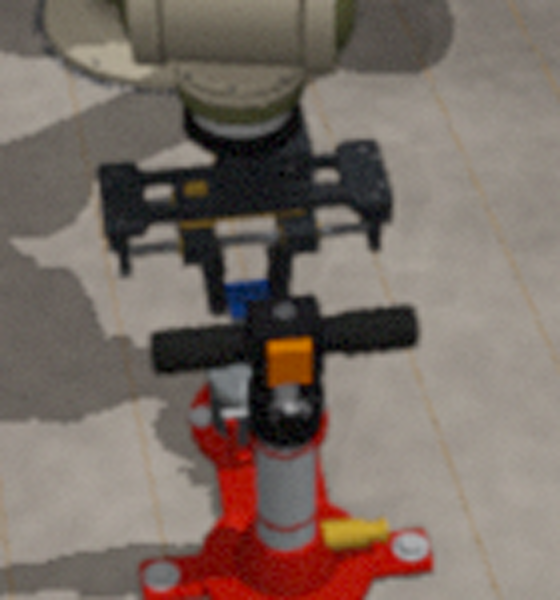

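The tab sits squarely between the pads at an opening of 27.7 mm. Next I'll swing the cover up along its arc.

Request:
{"op": "move_arm", "data": {"series": [{"tx": 0.0032,"ty": -0.003,"tz": -0.0104,"turn": 0},{"tx": 0.0038,"ty": 0,"tz": -0.0102,"turn": 0},{"tx": 0.0044,"ty": 0,"tz": -0.0099,"turn": 0},{"tx": 0.0051,"ty": 0,"tz": -0.0096,"turn": 0},{"tx": 0.0057,"ty": 0,"tz": -0.0093,"turn": 0},{"tx": 0.0062,"ty": 0,"tz": -0.0089,"turn": 0},{"tx": 0.0067,"ty": 0,"tz": -0.0085,"turn": 0},{"tx": 0.0072,"ty": 0,"tz": -0.0081,"turn": 0}]}}

```text
time_s: 3.75
eef_pos: [0.4877, -0.0175, 0.1045]
eef_rot: [0.0, 1.0, -0.027, -0.0]
contact_force: [-1.0, -4.6, -2.7]
gripper_width: 0.316
grasp_force: 8.0
```

Request:
{"op": "move_arm", "data": {"series": [{"tx": 0.0077,"ty": 0.001,"tz": -0.0076,"turn": 0},{"tx": 0.0082,"ty": 0,"tz": -0.0072,"turn": 0},{"tx": 0.0086,"ty": 0,"tz": -0.0066,"turn": 0},{"tx": 0.009,"ty": 0,"tz": -0.006,"turn": 0},{"tx": 0.0094,"ty": 0,"tz": -0.0055,"turn": 0},{"tx": 0.0097,"ty": 0,"tz": -0.0049,"turn": 0},{"tx": 0.01,"ty": 0,"tz": -0.0043,"turn": 0},{"tx": 0.0102,"ty": 0,"tz": -0.0037,"turn": 0}]}}

```text
time_s: 4.55
eef_pos: [0.5243, -0.0197, 0.1273]
eef_rot: [-0.0, 1.0, -0.027, 0.0]
contact_force: [-1.7, 0.2, -0.2]
gripper_width: 0.316
grasp_force: 8.0
```

Request:
{"op": "move_arm", "data": {"series": [{"tx": 0.0104,"ty": 0,"tz": -0.003,"turn": 0},{"tx": 0.0106,"ty": 0,"tz": -0.0024,"turn": 0},{"tx": 0.0107,"ty": 0,"tz": -0.0017,"turn": 0},{"tx": 0.0108,"ty": 0,"tz": -0.0011,"turn": 0},{"tx": 0.0109,"ty": 0,"tz": -0.0004,"turn": 0},{"tx": 0.0109,"ty": 0,"tz": 0.0003,"turn": 0},{"tx": 0.007,"ty": 0,"tz": 0.0007,"turn": 0},{"tx": 0,"ty": 0,"tz": 0,"turn": 0}]}}

```text
time_s: 5.35
eef_pos: [0.5602, -0.0217, 0.131]
eef_rot: [-0.0, 1.0, -0.027, 0.001]
contact_force: [1.0, 1.1, 2.9]
gripper_width: 0.318
grasp_force: 8.0
```

Request:
{"op": "move_arm", "data": {"series": [{"tx": 0.004,"ty": 0,"tz": 0.0005,"turn": 0},{"tx": 0.004,"ty": 0,"tz": 0.0006,"turn": 0},{"tx": 0.004,"ty": 0,"tz": 0.0007,"turn": 0},{"tx": 0,"ty": 0,"tz": 0,"turn": 0}]}}

```text
time_s: 5.75
eef_pos: [0.5659, -0.022, 0.1301]
eef_rot: [-0.0, 1.0, -0.027, 0.0]
contact_force: [1.0, 1.5, 5.5]
gripper_width: 0.32
grasp_force: 8.0
```

Request:
{"op": "move_arm", "data": {"series": [{"tx": 0.003,"ty": 0,"tz": -0.002,"turn": 0},{"tx": 0.003,"ty": 0,"tz": 0,"turn": 0},{"tx": 0,"ty": 0,"tz": 0,"turn": 0}]}}

```text
time_s: 6.05
eef_pos: [0.5679, -0.0221, 0.13]
eef_rot: [-0.0, 1.0, -0.027, -0.001]
contact_force: [-1.0, 0.7, -7.3]
gripper_width: 0.319
grasp_force: 8.0
```

Run:
```python
from h import *
S=snapshot("scene")
o=observe();print(o['eef_pos'],o['contact_force'])
cv2.imwrite("pics/crop3.png",cv2.resize(S[160:280,265:385],None,fx=5,fy=5,interpolation=2))
```

```text
[ 0.56791567 -0.02209044  0.13003426] [-0.88199693  1.51732029 -7.69627871]
```

View pics/crop3.png

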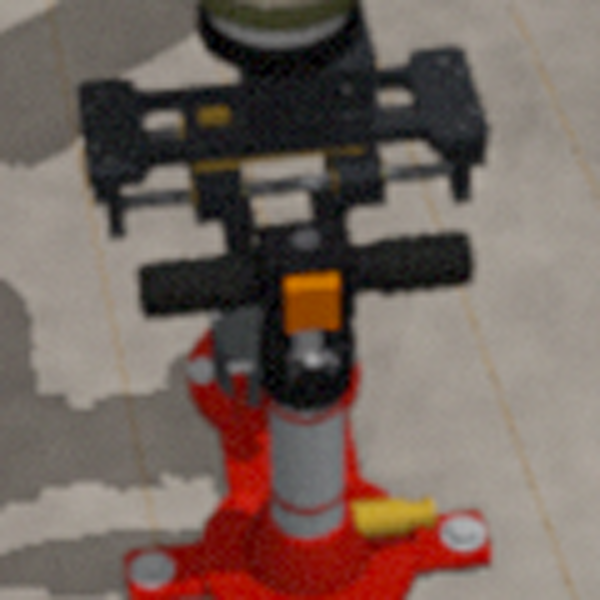

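The cover stands upright behind the hub, but there is no clear stop force yet, so I'll keep creeping.

Request:
{"op": "move_arm", "data": {"series": [{"tx": 0.003,"ty": 0,"tz": 0.001,"turn": 0},{"tx": 0.003,"ty": 0,"tz": 0.0005,"turn": 0},{"tx": 0,"ty": 0,"tz": 0,"turn": 0}]}}

```text
time_s: 6.4
eef_pos: [0.5709, -0.0223, 0.1297]
eef_rot: [-0.0, 1.0, -0.027, -0.001]
contact_force: [-3.9, 1.2, -6.7]
gripper_width: 0.316
grasp_force: 8.0
```

Request:
{"op": "move_arm", "data": {"series": [{"tx": 0.003,"ty": 0,"tz": 0.0005,"turn": 0},{"tx": 0.003,"ty": 0,"tz": 0.0005,"turn": 0},{"tx": 0,"ty": 0,"tz": 0,"turn": 0}]}}

```text
time_s: 6.7
eef_pos: [0.573, -0.0224, 0.1296]
eef_rot: [-0.0, 1.0, -0.027, -0.002]
contact_force: [-10.1, 1.1, -2.7]
gripper_width: 0.315
grasp_force: 8.0
```

The stop force reached 10 N. Now I'll release and rise clear.

Request:
{"op": "move_arm", "data": {"series": [{"tx": 0,"ty": 0,"tz": 0,"turn": 0},{"tx": 0,"ty": 0,"tz": 0,"turn": 0},{"tx": 0,"ty": 0,"tz": 0,"turn": 0},{"tx": 0,"ty": 0,"tz": 0,"turn": 0},{"tx": -0.005,"ty": 0,"tz": -0.06,"turn": 0},{"tx": 0,"ty": 0,"tz": -0.09,"turn": 0},{"tx": 0,"ty": 0,"tz": -0.09,"turn": 0},{"tx": 0,"ty": 0,"tz": -0.09,"turn": 0}], "hand": -1}}

```text
time_s: 7.5
eef_pos: [0.5718, -0.0224, 0.2969]
eef_rot: [0.0, 1.0, -0.027, 0.0]
contact_force: [0.6, 0.0, -0.1]
gripper_width: 0.999
grasp_force: 0.0
```

Run:
```python
from h import *
S=snapshot("scene");T=snapshot("top")
o=observe();print(o['eef_pos'],o['contact_force'],o['q'],o['time_s'])
a=cv2.resize(S[160:280,265:385],None,fx=4,fy=4,interpolation=2);b=cv2.resize(T[130:250,285:365],None,fx=4,fy=4,interpolation=2)
cv2.imwrite("pics/crop4.png",np.hstack([a,b]))
```

```text
[ 0.57359434 -0.02271735  0.30128131] [-0.73091458 -0.37014512  0.21882996] [-2.45738223e-01  3.84130284e-01  1.11249959e+00  1.92827510e-05
  1.63240076e+00  1.37898839e+00] 7.6
```

View pics/crop4.png

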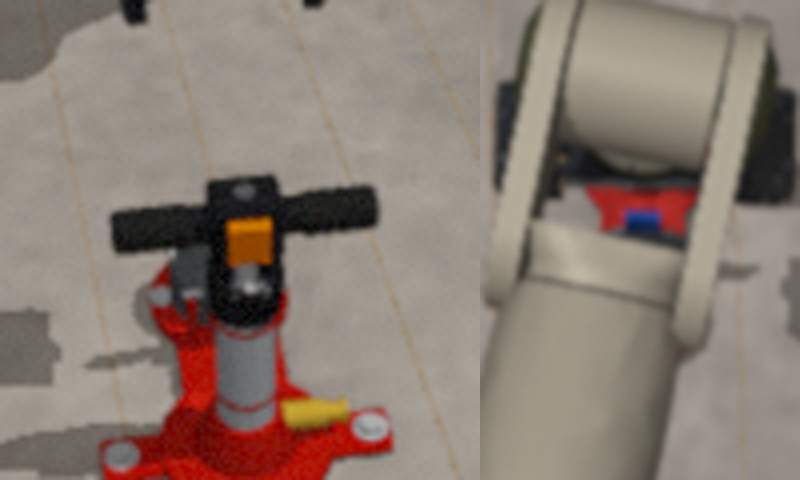

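The cover leans open, with its tab edge at (325.5,185) in top, and the handle is untouched at home. Now I'll turn the gripper 90° for the handle.

Request:
{"op": "move_arm", "data": {"series": [{"tx": 0,"ty": 0,"tz": 0,"turn": -0.0455},{"tx": 0,"ty": 0,"tz": 0,"turn": -0.0455},{"tx": 0,"ty": 0,"tz": 0,"turn": -0.0455},{"tx": 0,"ty": 0,"tz": 0,"turn": -0.0455},{"tx": 0,"ty": 0,"tz": 0,"turn": -0.0455},{"tx": 0,"ty": 0,"tz": 0,"turn": -0.0455},{"tx": 0,"ty": 0,"tz": 0,"turn": -0.0455},{"tx": 0,"ty": 0,"tz": 0,"turn": -0.0455}]}}

```text
time_s: 8.4
eef_pos: [0.572, -0.0224, 0.2942]
eef_rot: [-0.0, 0.854, 0.521, -0.0]
contact_force: [0.3, -0.1, 0.7]
gripper_width: 0.998
grasp_force: 0.0
```

Request:
{"op": "move_arm", "data": {"series": [{"tx": 0,"ty": 0,"tz": 0,"turn": -0.0455},{"tx": 0,"ty": 0,"tz": 0,"turn": -0.0455},{"tx": 0,"ty": 0,"tz": 0,"turn": -0.0455},{"tx": 0,"ty": 0.072,"tz": 0,"turn": 0},{"tx": 0,"ty": 0.072,"tz": 0,"turn": 0},{"tx": 0,"ty": 0,"tz": 0,"turn": 0},{"tx": 0,"ty": 0,"tz": 0,"turn": 0}]}}

```text
time_s: 9.1
eef_pos: [0.644, -0.0262, 0.2935]
eef_rot: [-0.001, 0.725, 0.688, -0.0]
contact_force: [0.0, 0.1, 0.9]
gripper_width: 0.995
grasp_force: 0.0
```

Run:
```python
from h import *
o=observe();p=o['eef_pos'];print(p,o['q'],o['contact_force'])
w,x,y,z=o['eef_rot'];M=Ro.from_quat([x,y,z,w]).as_matrix();print(M.round(3))
print("tab",onz("top",(325.5,185),.148))
S=snapshot("scene")
b=blobs(S,(8,180,120),(17,255,255),(270,190,380,295));print(b)
print("button",onz("scene",b[0][2][0],.203))
for x in(.640,.643,.646): print(proj("scene",(x+.023,-.0277,.203)))
for tgt in((.645,-.0267),): print("tool shift/0.5",M.T@(np.array([*tgt,.184])-p)/.5)
```

```text
[ 0.64399488 -0.02618593  0.29353006] [-2.23950812e-01  5.30816610e-01  8.90718234e-01 -4.59962292e-05
  1.72161113e+00 -1.71581713e-01] [0.02919898 0.10797599 0.88280366]
[[ 0.052  0.999 -0.002]
 [ 0.999 -0.052  0.   ]
 [ 0.    -0.002 -1.   ]]
tab [ 0.56685455 -0.02208405  0.148     ]
[([322, 214, 11, 12, 106], [327.3, 219.9], ((327.0, 219.5), (11.0, 10.0), 90.0))]
button [ 0.66273977 -0.0260611   0.203     ]
[326.30584078 219.68364605]
[326.57495865 220.59694283]
[326.84521297 221.51409607]
tool shift/0.5 [-0.00096977  0.00239829  0.21905647]
```

Request:
{"op": "move_arm", "data": {"series": [{"tx": 0,"ty": 0.002,"tz": 0.073,"turn": 0},{"tx": 0,"ty": 0,"tz": 0.073,"turn": 0},{"tx": 0,"ty": 0,"tz": 0.073,"turn": 0},{"tx": 0,"ty": 0,"tz": 0,"turn": 0},{"tx": 0,"ty": 0,"tz": 0,"turn": 0}]}}

```text
time_s: 9.65
eef_pos: [0.6447, -0.0262, 0.1868]
eef_rot: [0.0, 0.725, 0.688, 0.0]
contact_force: [1.1, -0.3, 0.7]
gripper_width: 1.001
grasp_force: 0.0
```

Request:
{"op": "move_arm", "data": {"series": [{"tx": 0,"ty": 0,"tz": 0,"turn": 0},{"tx": 0,"ty": 0,"tz": 0,"turn": 0},{"tx": 0,"ty": 0,"tz": 0,"turn": 0},{"tx": 0,"ty": 0,"tz": 0,"turn": 0},{"tx": 0,"ty": 0,"tz": 0,"turn": 0},{"tx": 0,"ty": 0,"tz": 0,"turn": 0}], "hand": 1, "newtons": 25}}

```text
time_s: 10.25
eef_pos: [0.6454, -0.0263, 0.1855]
eef_rot: [0.001, 0.725, 0.688, 0.001]
contact_force: [4.7, -0.0, -0.4]
gripper_width: 0.475
grasp_force: 1.9
```

Request:
{"op": "move_arm", "data": {"series": [{"tx": 0,"ty": 0,"tz": 0,"turn": 0},{"tx": 0,"ty": 0,"tz": 0,"turn": 0},{"tx": 0,"ty": 0,"tz": 0,"turn": 0},{"tx": 0,"ty": 0,"tz": 0,"turn": 0},{"tx": 0,"ty": 0,"tz": 0,"turn": 0}], "newtons": 35}}

```text
time_s: 10.75
eef_pos: [0.6468, -0.0264, 0.1856]
eef_rot: [0.002, 0.725, 0.688, 0.002]
contact_force: [11.7, 0.0, -1.1]
gripper_width: 0.369
grasp_force: 35.0
```

The button is in at a 32.5 mm opening. I'll relieve the side load and pull.

Request:
{"op": "move_arm", "data": {"series": [{"tx": 0,"ty": 0.003,"tz": 0,"turn": 0},{"tx": 0,"ty": 0,"tz": -0.01,"turn": 0},{"tx": 0,"ty": 0,"tz": -0.015,"turn": 0},{"tx": 0,"ty": 0,"tz": -0.02,"turn": 0},{"tx": 0,"ty": 0,"tz": -0.02,"turn": 0},{"tx": 0,"ty": 0,"tz": -0.015,"turn": 0},{"tx": 0,"ty": 0,"tz": 0,"turn": 0}]}}

```text
time_s: 11.45
eef_pos: [0.6471, -0.0264, 0.226]
eef_rot: [0.001, 0.725, 0.688, 0.001]
contact_force: [5.7, -0.2, -1.7]
gripper_width: 0.368
grasp_force: 35.0
```

Request:
{"op": "move_arm", "data": {"series": [{"tx": 0,"ty": 0.002,"tz": -0.015,"turn": 0},{"tx": 0,"ty": 0,"tz": -0.02,"turn": 0},{"tx": 0,"ty": 0,"tz": -0.02,"turn": 0},{"tx": 0,"ty": 0,"tz": -0.02,"turn": 0},{"tx": 0,"ty": 0,"tz": -0.02,"turn": 0},{"tx": 0,"ty": 0,"tz": -0.02,"turn": 0},{"tx": 0,"ty": 0,"tz": -0.015,"turn": 0},{"tx": 0,"ty": 0,"tz": 0,"turn": 0}]}}

```text
time_s: 12.25
eef_pos: [0.6474, -0.0263, 0.2918]
eef_rot: [0.001, 0.725, 0.688, 0.0]
contact_force: [1.6, -0.2, -1.6]
gripper_width: 0.371
grasp_force: 35.0
```

Run:
```python
from h import *
S=snapshot("scene")
o=observe();print(o['eef_pos'],o['contact_force'],o['gripper_width'])
cv2.imwrite("pics/crop5.png",cv2.resize(S[100:290,255:395],None,fx=3,fy=3,interpolation=2))
```

```text
[ 0.64733812 -0.02637864  0.29125126] [ 1.46599346  0.45667103 -1.32819929] 0.36791265391776756
```

View pics/crop5.png

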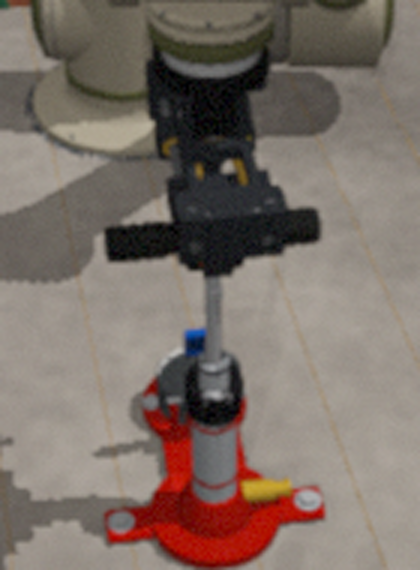

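The handle is up by about 106 mm with rod and tube showing, and the cover is still open. I'll creep to the second stop.

Request:
{"op": "move_arm", "data": {"series": [{"tx": 0,"ty": 0,"tz": -0.01,"turn": 0},{"tx": 0,"ty": 0,"tz": -0.008,"turn": 0},{"tx": 0,"ty": 0,"tz": -0.006,"turn": 0},{"tx": 0,"ty": 0,"tz": -0.004,"turn": 0},{"tx": 0,"ty": 0,"tz": 0,"turn": 0}]}}

```text
time_s: 12.8
eef_pos: [0.6474, -0.0264, 0.3045]
eef_rot: [0.0, 0.725, 0.688, 0.0]
contact_force: [0.8, -0.5, -3.7]
gripper_width: 0.366
grasp_force: 35.0
```

Request:
{"op": "move_arm", "data": {"series": [{"tx": 0,"ty": 0,"tz": -0.003,"turn": 0},{"tx": 0,"ty": 0,"tz": -0.003,"turn": 0},{"tx": 0,"ty": 0,"tz": 0,"turn": 0}]}}

```text
time_s: 13.1
eef_pos: [0.6473, -0.0263, 0.3057]
eef_rot: [-0.001, 0.725, 0.688, -0.001]
contact_force: [2.9, -1.1, -16.1]
gripper_width: 0.365
grasp_force: 35.0
```

Request:
{"op": "move_arm", "data": {"series": [{"tx": 0,"ty": 0,"tz": -0.001,"turn": 0},{"tx": 0,"ty": 0,"tz": 0,"turn": 0},{"tx": 0,"ty": 0,"tz": 0,"turn": 0},{"tx": 0,"ty": 0,"tz": 0,"turn": 0},{"tx": 0,"ty": 0,"tz": 0,"turn": 0}], "newtons": 40}}

```text
time_s: 13.6
eef_pos: [0.6472, -0.0263, 0.3058]
eef_rot: [-0.002, 0.725, 0.688, -0.001]
contact_force: [3.5, -0.4, -26.3]
gripper_width: 0.364
grasp_force: 40.0
```

Run:
```python
from h import *
S=snapshot("scene");T=snapshot("top")
o=observe();print(o['eef_pos'],o['contact_force'],o['gripper_width'],o['grasp_force'])
a=cv2.resize(S[95:285,255:395],None,fx=3,fy=3,interpolation=2);b=cv2.resize(T[100:290,285:365],None,fx=3,fy=3,interpolation=2)
cv2.imwrite("pics/crop6.png",np.hstack([a,b]))
```

```text
[ 0.64721581 -0.02629338  0.30575645] [  4.30302878  -0.8600086  -25.96249219] 0.3675795951234313 40.04524648189545
```

View pics/crop6.png

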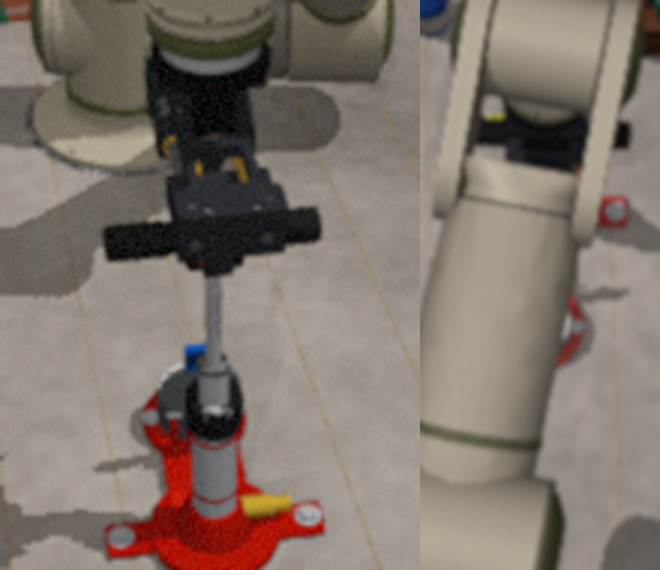

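The tube section visible above the cap looks short, so I'll check it by projection before handing in.

Run:
```python
from h import *
for z in(.04,.166,.182,.203,.226,.242,.302,.323):
    p=proj("scene",(.643,-.0265,z)); print(z,p.round(1),"crop",((p-[255,95])*3).round())
```

```text
0.04 [325.6 261.1] crop [212. 498.]
0.166 [325.2 225.2] crop [211. 391.]
0.182 [325.1 220.3] crop [210. 376.]
0.203 [325.1 213.6] crop [210. 356.]
0.226 [325.  206.1] crop [210. 333.]
0.242 [324.9 200.8] crop [210. 317.]
0.302 [324.7 179.7] crop [209. 254.]
0.323 [324.6 171.9] crop [209. 231.]
```

The bar centre at row 172.3 matches the projection for z = 0.323 m, and with 26 N against the stop this is full stroke. I'll ease the pull slightly and hand in.

Request:
{"op": "move_arm", "data": {"series": [{"tx": 0,"ty": 0,"tz": 0.001,"turn": 0},{"tx": 0,"ty": 0,"tz": 0,"turn": 0},{"tx": 0,"ty": 0,"tz": 0,"turn": 0}]}}

```text
time_s: 14.0
eef_pos: [0.6472, -0.0263, 0.3058]
eef_rot: [-0.001, 0.725, 0.688, -0.001]
contact_force: [3.9, 0.2, -26.5]
gripper_width: 0.367
grasp_force: 40.0
```

```bash
python3 -c "
from rig import *
o=observe();print(o['eef_pos'],o['contact_force'],o['gripper_width'])
print(hand_in())"
```

```text
[ 0.64722503 -0.02630457  0.3057608 ] [  3.88044407   0.16738579 -26.47543555] 0.366892199062058
the job is handed in; nothing more can be done
None
```

The job is handed in at 14 s: the gauge cover is open against its stop, the lock button is pressed, and the gripper is holding the handle up at the second stop, 120 mm above home, with about 26 N of pull; I saw no contact with anything else on the table.

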